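# Unclamp the stoneware teapot and move it to the drying stand

## Robot

A 6-joint arm with a two-finger parallel gripper is mounted at the origin on the work surface. World frame = base frame: x ahead of the robot, y to its left, z up, the work surface at z = 0. Lengths are in m, angles in rad, forces in N, time in s.
With the tool pointing down it reaches from about 0.375 to 0.9 m from the base axis. Payload 3.1 kg.
Tool frame: the origin (TCP) lies at the very end of the fingers, on their centre line; the grasp point (between the pads) lies 19 mm behind it (hold_point_z is the distance from the TCP to the grasp point, in m); z points along the fingers, x is the direction in which the jaws open and shut, and the axes are right-handed (so a half turn about z gives the same grasp; the last joint's range is limited). The gripper opens to 87 mm and grips with 3 to 60 N. Pads are 19 mm wide; open, the fingers measure 117 mm over their backs; the gripper's body (75 mm by 190 mm) begins 51 mm behind the grasp point.
Start: joints at [-1.315, 0.527, 1.433, -0, 1.181, -0.178], TCP at [0.263, -0.567, 0.223] pointing down, gripper open.
Joint ranges: [-3.08, 3.08], [-0.75, 2.2], [0.22, 2.44], [-1.43, 4.57], [0, 2.65], [-2.85, 2.85]. Speed limits (rad/s): [2.79, 2.79, 3.14, 3.14, 3.14, 3.14].

## Interface

Orientations are given as a unit quaternion [x, y, z, w].
In Python, from rig import * gives the robot as it stands.
- The arm moves only by the tool carry_out, never from a script. Its argument "deltas" is a list of rows, each a list of 7 numbers: the closure, from -1 (fully open) to 1 (shut), then the shift along the tool's x, y, z in units of 25 mm (1.0 is 25 mm), then the turn, a rotation vector about the tool's x, y, z in degrees. In form: [[jaw, x, y, z, rx, ry, rz], ...]. A call has 1 to 8 rows; each row is the pose to reach, as a shift and turn from the pose commanded when the call began, along the tool's axes at that moment; what a row does not reach only later rows make up. A row lasts 1/10 s, in which the tool goes at most 50 mm and 8.59 degrees, less where a joint would pass 70% of its speed; a pose out of reach is approached as far as the arm can. A call with a gripper value outside its range is refused whole. The fingers move at their own pace and stop on an object; "force" is the grip in N (left out, the last holds). Time passes only in rows, so rows that repeat a pose let the fingers close. It gives the time, the measured TCP pose, the force and the opening at its end, in the units of the state.
- get_obs(): the state, without advancing time (a new reading comes with each control period).
- camera(name): name is "scene" or "top"; returns (picture, depth): 400x640x3 uint8, red, green, blue; 400x640 float32, m along the optical axis (not along the pixel's ray), 0 where there is no reading.
- camera_info(name): a dict with "mtx" (3x3 intrinsics, pixels), "dist_coeffs" ([k1, k2, p1, p2, k3] as OpenCV has them; the pictures are not rectified), "origin" and "rotation" of the camera in the world. Camera axes: x right, y down, z forward; pixel columns grow to the right and rows downward; lengths in m; the calibration is good to about 2 mm. A picture is of the moment at which its call begins. camera_info takes no time and is no camera call.
- hand_in(): hands the job in, once; it reports no verdict.
Trained networks look in the newest picture that a camera, given by its name, has taken for a name from the list of things; names that differ only in an ending like _2 or _b are one class to them, and where a whole thing is asked for, a point or a joint stands for the part that bears it (a point fixed in the world has none). Each returns a list of dicts, best first, with "score" (0 to 1); they miss things now and then, are a little off and sometimes report something else, mostly with a low value. They report only what shows in the picture. A call takes as long as a camera call. They do not tell look-alikes from the thing itself.
- spot_in(camera, target): "pixel" ([row, column] in pixels, amid what is visible of it).
The state is a dict: "time": time; "q": joint angles; "joint_velocities": joint speeds; "joint_torque": joint torques, N m; "position": TCP position; "tool_rot": TCP orientation; "ft_force": force on the tool from outside, world axes, zero at the start; "moment": the same for the moment, N m; "grip_width": finger opening in m.
Only numpy, scipy, OpenCV 4.12 (cv2) and the standard library are available. Lean on these libraries where they do the work, as an engineer would, in place of code of your own. Each camera call takes 0.05 s, during which the arm holds its last target.

## Task

Turn the crank of the cam clamp until its follower rests in the flat of the cam and the jaw is fully clear of the teapot's foot, then lift the teapot by its overhead handle and set it gently, upright, in the middle of the plaster disc of the drying stand beside it, feeling it stand there before you let go. Leave the clamp open; do not tip the teapot, wrench it against the jaw, press it down hard or disturb the cup, the bowl and the wooden spatula.

Things in the scene. Friction and masses are not known exactly. Their poses are not given: they have to be found in the camera images.
- stand: Clamping stand fixed to the table: grey base plate 140 x 305 x 12 mm carrying a round pedestal (60 mm radius, rubber top 45 mm above the table) and the cam clamp. Origin on the table under the pedestal's axis; its y axis points from the pedestal to the cam's upright shaft, 160 mm away; z up. Guide blocks of the jaw reach 64 mm above the table.
- crank_axis (a point): Point on the upright axis of the cam's crank, 103 mm above the table (the height of crank_knob); the crank arm's top is at 78 mm. The cam has two lobes: turned clockwise from above, the first 0.5 to 1 rad lets the sprung jaw draw back; then comes the flat dwell, about 1.2 rad wide, centred 1.2 to 1.6 rad from the start; beyond it the second lobe closes the jaw again, with no stop between.
- crank_knob (a point): Middle of the wooden crank knob: upright round grip, 22 mm diameter, 42 mm tall (81 to 123 mm above the table), free to spin on its pin. It moves on a level circle of 50 mm radius about crank_axis and needs up to 6 N along it; it stays where it is left. At the start the clamp is closed and the knob is about on the robot's side of the axis.
- jaw (a joint): How far the clamp's jaw, the cam's follower (steel plate 50 mm wide, 7 mm thick, underside 54 mm above the table), stands forward over the teapot's foot, in m along the stand's -y: 0 is fully back (follower in the flat dwell, tip 61 mm from the pedestal's axis, 5 mm clear of the foot); about 0.010 to 0.014 at the start (hooked over the foot, 2 mm above it).
- teapot_center (a point): Centre of the loose stoneware teapot, on its axis 52 mm above its underside; z is its upright axis, x points to the spout, the handle bar lies along x. Round foot 56 mm radius, 7 mm thick; waist 45 mm, belly 60 mm radius; the spout reaches 102 mm from the axis; 162 mm tall, 0.45 to 0.7 kg. It stands on the pedestal.
- teapot_handle (a point): Middle of the teapot's overhead handle bar (fixed, straight wooden bar 70 mm long along the teapot's x, 14 x 14 mm section), 155 mm above the teapot's underside, on its axis. 44 mm free between the bar and the lid's button below it.
- drying_stand: Drying stand, fixed: dark foot 65 mm in radius, telescopic column, and on it a white plaster disc 85 mm in radius, 15 mm thick. Origin on the table on the disc's axis, z up. The disc's top is between 50 and 90 mm above the table; its height is set differently each time and is not given here. It is firm and does not give.
- cup: Bystander: white plastic cup, 74 mm wide, 88 mm tall, origin under its centre. Leave alone.
- bowl: Bystander: bisque bowl, 90 mm wide, 50 mm tall, origin under its centre. Leave alone.
- spatula: Bystander: wooden spatula, 190 mm long, lying on the table beyond the drying stand, to the robot's right. Leave alone.
Not all that is in view belongs to the job. Leave any red look-alike of the part that bears teapot_center alone.

How it is judged:
On the way, in this order (a step that is already met when the one before it is completed fails the run):
1. the follower rests in the cam's flat and the jaw is clear, the teapot still on its pedestal (value of joint jaw below 0.001 m and z of teapot_center in the frame of stand below 0.105 m), for 0.3 s.
2. the teapot is lifted clear of the stand in the gripper (z of teapot_center in the frame of stand above 0.117 m and contact force between the fingers and teapot above 0.5 N), for 0.2 s.
3. the teapot stands on the drying stand while still in the fingers (contact force between teapot and drying_stand above 0.5 N and contact force between the fingers and teapot above 0.3 N), for 0.05 s.
At the end, for the whole second after the job is handed in: The teapot stands upright (within 3.4 degrees), released and at rest on the plaster disc, its axis within 25 mm of the disc's; the clamp's jaw is still back (within 1.5 mm) (horizontal distance between teapot_center and drying_stand below 0.025 m and angle between teapot_center's own z axis and vertical below 0.06 rad and contact force between teapot and drying_stand above 2 N and linear speed of teapot below 0.02 m/s and value of joint jaw below 0.0015 m); the robot touches nothing.
It fails at once if the teapot is tipped more than 23 degrees (angle between teapot_center's own z axis and vertical above 0.4 rad).
It fails at once if the teapot is wrenched against the jaw (over 15 N) (contact force between teapot and jaw above 15 N).
It fails at once if the teapot is banged or pressed on the drying stand (over 60 N) (contact force between teapot and drying_stand above 60 N).
It fails at once if the cup, bowl or spatula is moved over 20 mm (distance of any of cup, bowl, spatula from where it was at the start of the episode above 0.02 m).
It also fails if it takes over 61 s, if anything falls off the work surface, if the arm or the gripper's body presses on something with over 40 N, if the wrist force passes 120 N, or if a joint passes its speed limit or range.

## Working session

There is one attempt and no reset: what is moved stays moved. The work goes in short steps, Python scripts to look and compute and a tool call to move; the robot and the scene stay as the last step left them, time stands still between calls to the robot, and variables do not carry over. Pictures are saved under pics/ and viewed, and the job is handed in when it is done.

Besides the shell and the picture viewer there is one more tool, called after "Emit:" as name(argument=value, ...) on one line, values as JSON. carry_out: Moves the arm, as the interface text tells. Its arguments: {"type":"object","properties":{"deltas":{"type":"array"},"force":{"type":"number"}},"required":["deltas"]}

```bash
ls; mkdir -p pics
cat > h.py <<'E'
from rig import *
import numpy as np, cv2
from scipy.spatial.transform import Rotation as R
def snap(n,f):
    p,d=camera(n); cv2.imwrite('pics/'+f+'.png',cv2.cvtColor(p,cv2.COLOR_RGB2BGR)); np.save('pics/'+f+'.npy',d); return p,d
def cloud(n,d):
    ci=camera_info(n); K=np.array(ci['mtx']);D=np.array(ci['dist_coeffs'])
    v,u=np.mgrid[0:400,0:640]; uv=np.stack([u.ravel(),v.ravel()],1).astype(np.float64)
    xy=cv2.undistortPoints(uv.reshape(-1,1,2),K,D).reshape(-1,2)
    P=np.c_[xy,np.ones(len(xy))]*d.reshape(-1,1)
    W=P@np.array(ci['rotation']).T+np.array(ci['origin'])
    W[d.ravel()==0]=np.nan
    return W.reshape(400,640,3)
def state():
    o=get_obs(); print({k:np.round(v,4).tolist() for k,v in o.items()})
    return o
E
python3 - <<'E'
from h import *
for n in('scene','top'):
    p,d=snap(n,n+'0'); W=cloud(n,d)
    ci=camera_info(n); print(n,np.round(ci['origin'],3),np.round(ci['rotation'],3).tolist())
    for t in('stand','crank_knob','teapot_center','teapot_handle','drying_stand','jaw','cup','bowl','spatula'):
        for r in spot_in(n,t)[:3]:
            a,b=map(int,np.round(r['pixel'])); print(t,[a,b],round(r['score'],2),np.round(W[a,b],3))
state()
E
```

```text
picsTraceback (most recent call last):
  File "<stdin>", line 3, in <module>
  File "h.py", line 11, in cloud
    W=P@np.array(ci['rotation']).T+np.array(ci['origin'])
      ~^~~~~~~~~~~~~~~~~~~~~~~~~~~
ValueError: matmul: Input operand 1 has a mismatch in its core dimension 0, with gufunc signature (n?,k),(k,m?)->(n?,m?) (size 4 is different from 3)
```

```bash
sed -i "s/np.array(ci\['rotation'\]).T/R.from_quat(ci['rotation']).as_matrix().T/" h.py
python3 - <<'E'
from h import *
for n in('scene','top'):
    p,d=snap(n,n+'0'); W=cloud(n,d)
    ci=camera_info(n); print(n,np.round(ci['origin'],3),np.round(ci['rotation'],3).tolist())
    for t in('stand','crank_knob','teapot_center','teapot_handle','drying_stand','jaw','cup','bowl','spatula'):
        for r in spot_in(n,t)[:3]:
            a,b=map(int,np.round(r['pixel'])); print(t,[a,b],round(r['score'],2),np.round(W[a,b],3))
state()
E
```

```text
scene [ 1.224 -0.163  1.195] [0.745, 0.601, -0.181, -0.227]
stand [215, 367] 0.59 [0.56  0.141 0.018]
crank_knob [177, 380] 0.6 [0.489 0.193 0.115]
teapot_center [199, 335] 0.96 [0.553 0.033 0.136]
teapot_center [152, 385] 0.84 [0.369 0.251 0.079]
teapot_center [174, 436] 0.59 [0.498 0.383 0.088]
teapot_handle [200, 335] 0.86 [0.552 0.033 0.129]
teapot_handle [150, 385] 0.78 [0.365 0.252 0.086]
teapot_handle [173, 436] 0.76 [0.495 0.384 0.09 ]
drying_stand [239, 244] 0.56 [ 0.591 -0.251  0.066]
jaw [202, 359] 0.59 [0.531 0.118 0.058]
cup [275, 307] 0.87 [ 0.715 -0.087  0.002]
bowl [292, 261] 0.97 [ 0.741 -0.229  0.007]
spatula [245, 194] 0.77 [ 0.545 -0.412  0.005]
spatula [215, 367] 0.55 [0.56  0.141 0.018]
top [ 0.331 -0.013  1.473] [-0.696, 0.714, -0.055, 0.051]
stand [211, 264] 0.74 [0.517 0.148 0.015]
crank_knob [219, 246] 0.5 [0.48  0.192 0.12 ]
teapot_center [206, 294] 0.98 [0.513 0.043 0.143]
teapot_center [270, 229] 0.63 [0.326 0.25  0.092]
teapot_center [227, 188] 0.63 [0.463 0.381 0.086]
teapot_handle [227, 185] 0.85 [0.463 0.388 0.093]
teapot_handle [204, 297] 0.84 [0.51  0.032 0.206]
teapot_handle [269, 228] 0.72 [0.329 0.253 0.091]
drying_stand [192, 384] 0.85 [ 0.562 -0.245  0.065]
drying_stand [213, 262] 0.23 [0.511 0.156 0.007]
jaw [205, 269] 0.55 [0.53  0.127 0.062]
jaw [191, 382] 0.54 [ 0.566 -0.239  0.064]
jaw [206, 294] 0.52 [0.513 0.043 0.143]
cup [142, 333] 0.59 [ 0.752 -0.089 -0.001]
bowl [136, 374] 0.67 [ 0.768 -0.231  0.004]
spatula [202, 430] 0.65 [ 0.534 -0.41   0.001]
spatula [218, 245] 0.28 [0.482 0.194 0.127]
{'time': 1.05, 'q': [-1.3155, 0.5275, 1.4327, 0.0, 1.1814, -0.1785], 'joint_velocities': [0.0001, 0.001, -0.0003, 0.0001, -0.0013, -0.0024], 'joint_torque': [0.0, -44.0028, -17.6989, 0.0633, 0.0505, -0.0], 'position': [0.2627, -0.5671, 0.2226], 'tool_rot': [0.8427, -0.5384, 0.0, 0.0], 'ft_force': [0.0302, 0.0076, -0.3485], 'moment': [0.0135, -0.0176, -0.0356], 'grip_width': 0.0873}
```

View pics/scene0.png

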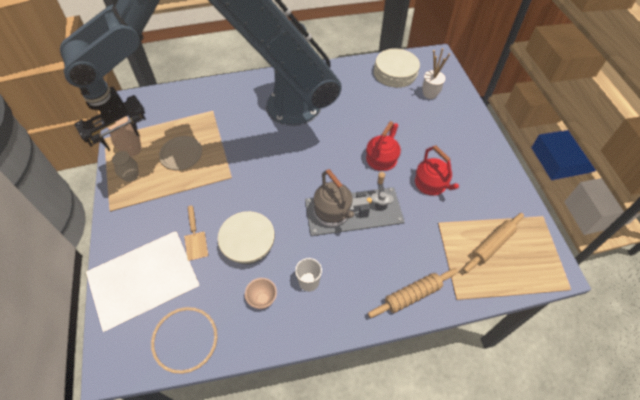

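View pics/top0.png

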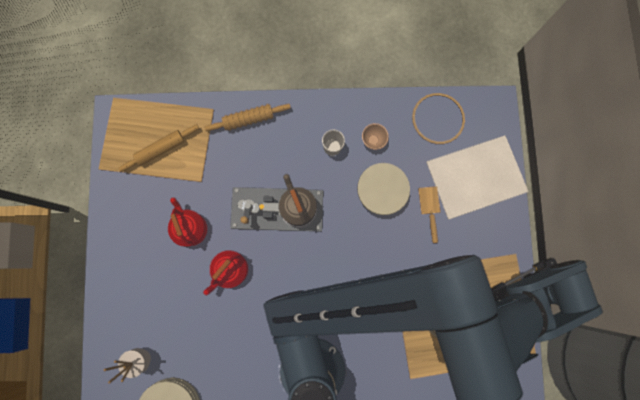

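Run:
```python
from h import *
for n in('scene','top'):
    d=np.load(f'pics/{n}0.npy'); W=cloud(n,d); x,y,z=W[...,0],W[...,1],W[...,2]
    print(n,camera_info(n)['mtx'],camera_info(n)['dist_coeffs'])
    def fit(m,name):
        P=W[m]; 
        c,r=cv2.minEnclosingCircle(P[:,:2].astype(np.float32)); print(name,m.sum(),np.round(np.r_[P.mean(0),np.median(P[:,2]),P.min(0),P.max(0)],3),'c',np.round(c,3),round(r,3))
    fit((abs(x-.58)<.12)&(abs(y+.25)<.12)&(z>.04)&(z<.12),'disc')
    fit((abs(x-.75)<.1)&(abs(y+.08)<.07)&(z>.07)&(z<.12),'cuprim')
    fit((abs(x-.75)<.1)&(abs(y+.23)<.07)&(z>.035)&(z<.08),'bowlrim')
    fit((abs(x-.53)<.12)&(abs(y-.03)<.13)&(z>.18)&(z<.25),'handle')
    fit((abs(x-.53)<.15)&(abs(y-.13)<.16)&(z>.006)&(z<.018),'base')
    fit((abs(x-.49)<.06)&(abs(y-.19)<.05)&(z>.1)&(z<.14),'knob')
    p=cv2.imread(f'pics/{n}0.png')
    c=p[150:250,290:430] if n=='scene' else p[170:250,215:345]
    cv2.imwrite(f'pics/{n}0c.png',cv2.resize(c,None,fx=5.5,fy=5.5,interpolation=cv2.INTER_CUBIC))
```

```text
scene [[430.06549767   0.         319.41249368]
 [  0.         430.06549767 195.76261221]
 [  0.           0.           1.        ]] [-0.09495901  0.          0.          0.          0.        ]
disc 2311 [ 0.583 -0.245  0.066  0.066  0.494 -0.328  0.05   0.663 -0.16   0.074] c [ 0.578 -0.246] 0.087
cuprim 189 [ 0.732 -0.084  0.082  0.083  0.699 -0.122  0.07   0.774 -0.05   0.091] c [ 0.737 -0.086] 0.038
bowlrim 381 [ 0.713 -0.235  0.052  0.05   0.65  -0.291  0.035  0.802 -0.184  0.072] c [ 0.721 -0.245] 0.084
handle 163 [0.531 0.035 0.201 0.203 0.484 0.014 0.18  0.572 0.053 0.211] c [0.528 0.031] 0.047
base 1576 [ 0.553  0.136  0.011  0.011  0.381 -0.03   0.006  0.68   0.282  0.018] c [0.531 0.135] 0.207
knob 52 [0.485 0.198 0.116 0.117 0.471 0.189 0.101 0.494 0.21  0.124] c [0.483 0.199] 0.012
top [[442.63706      0.         315.61569945]
 [  0.         442.63706    199.79484097]
 [  0.           0.           1.        ]] [-0.05087304  0.          0.          0.          0.        ]
disc 2139 [ 0.574 -0.243  0.067  0.067  0.491 -0.328  0.048  0.659 -0.158  0.076] c [ 0.575 -0.244] 0.086
cuprim 121 [ 0.74  -0.085  0.083  0.084  0.697 -0.121  0.07   0.771 -0.049  0.095] c [ 0.734 -0.084] 0.037
bowlrim 224 [ 0.739 -0.234  0.051  0.048  0.65  -0.282  0.035  0.801 -0.183  0.073] c [ 0.722 -0.243] 0.082
handle 154 [0.519 0.034 0.203 0.205 0.475 0.016 0.18  0.568 0.055 0.211] c [0.522 0.034] 0.05
base 1879 [ 0.52   0.147  0.012  0.012  0.38  -0.03   0.006  0.678  0.29   0.018] c [0.534 0.13 ] 0.209
knob 45 [0.48  0.2   0.12  0.121 0.471 0.19  0.104 0.49  0.211 0.128] c [0.48  0.201] 0.011
```

View pics/scene0c.png

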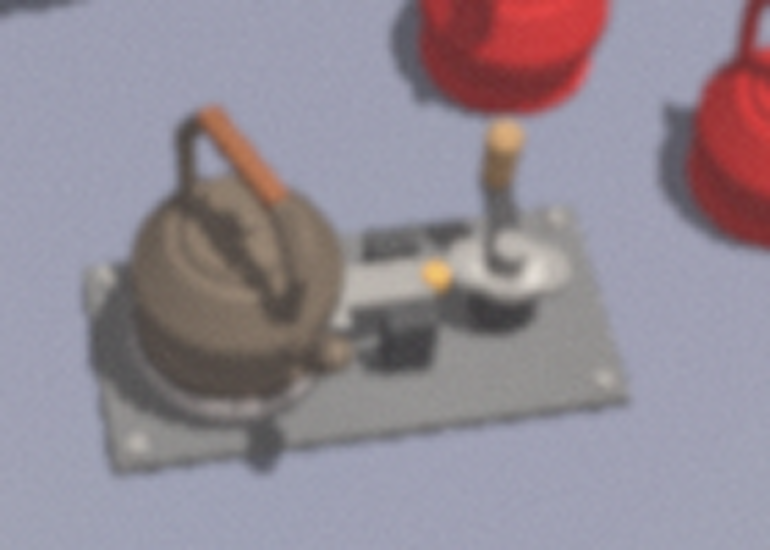

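View pics/top0c.png

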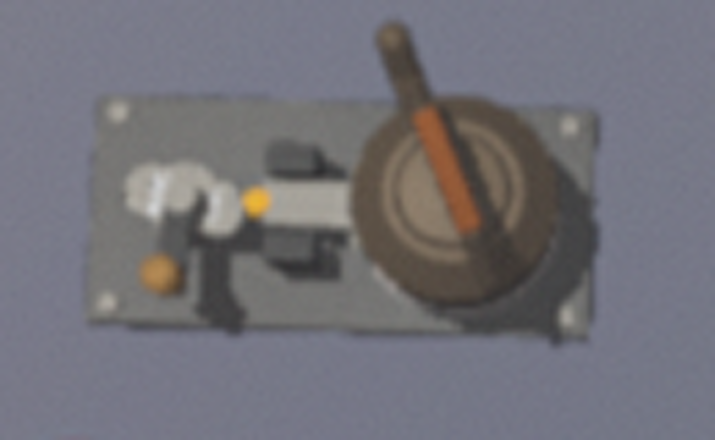

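Run:
```python
from h import *
Ws=[cloud(n,np.load(f'pics/{n}0.npy')) for n in('scene','top')]
for n,W in zip(('scene','top'),Ws):
    x,y,z=W[...,0],W[...,1],W[...,2]
    m=((abs(x-.53)<.13)&(abs(y-.13)<.2)&(z>.006)&(z<.03)).astype(np.uint8)
    k,l,s,c=cv2.connectedComponentsWithStats(m); i=1+s[1:,4].argmax()
    P=W[l==i][:,:2].astype(np.float32); r=cv2.minAreaRect(P); print(n,'base',r,np.round(cv2.boxPoints(r),3).tolist())
    h=W[(abs(x-.53)<.08)&(abs(y-.03)<.05)&(z>.192)]
    c=h.mean(0); u,sv,v=np.linalg.svd(h[:,:2]-c[:2]); t=(h[:,:2]-c[:2])@v[0]; print('handle',np.round(c,4),v[0],t.min(),t.max(), 'mid',c[:2]+v[0]*(t.min()+t.max())/2)
    for a in(.1,.13,.15):
      b=W[(abs(x-.53)<.1)&(abs(y-.03)<.09)&(z>a)&(z<a+.012)]; 
    # red things
    p=cv2.imread(f'pics/{n}0.png').astype(int); red=(p[...,2]>130)&(p[...,1]<70)
    for nm,cx,cy in(('r1',.34,.25),('r2',.48,.38)):
        q=W[red&(abs(x-cx)<.1)&(np.hypot(x-cx,y-cy)<.12)]; print(nm,np.round(np.r_[q.min(0),q.max(0)],3)); q=q[q[:,2]>.13]; print('  high',len(q),np.round(np.r_[q.min(0),q.max(0)],3) if len(q) else '')
    b=W[(abs(x-.53)<.1)&(abs(y-.2)<.09)&(z>.062)&(z<.085)]; print('arm/cam',len(b),np.round(np.r_[b.min(0),b.max(0),b.mean(0)],3))
    q=W[(abs(x-.53)<.12)&(abs(y-.03)<.1)&(z>.085)]; print('pot',np.round(np.r_[q.min(0),q.max(0)],3))
```

```text
scene base ((0.5271613597869873, 0.10597819089889526), (0.3055584132671356, 0.1429080218076706), 86.76171875) [[0.44699999690055847, -0.0430000014603138], [0.5899999737739563, -0.050999999046325684], [0.6069999933242798, 0.2540000081062317], [0.46399998664855957, 0.2630000114440918]]
handle [0.5284 0.0339 0.2034] [0.93449552 0.35597488] -0.045252867692854803 0.03573313823009505 mid [0.52390294 0.03220027]
r1 [0.266 0.201 0.002 0.395 0.321 0.159]
  high 31 [0.307 0.223 0.131 0.376 0.292 0.159]
r2 [0.423 0.335 0.001 0.56  0.437 0.153]
  high 16 [0.501 0.404 0.133 0.515 0.411 0.153]
arm/cam 238 [0.475 0.111 0.062 0.564 0.228 0.084 0.526 0.174 0.069]
pot [ 0.466 -0.026  0.085  0.619  0.093  0.211]
top base ((0.523924708366394, 0.10702747851610184), (0.31071969866752625, 0.14456701278686523), 86.15467834472656) [[0.4410000145435333, -0.0430000014603138], [0.5860000252723694, -0.05299999937415123], [0.6060000061988831, 0.25699999928474426], [0.4620000123977661, 0.2669999897480011]]
handle [0.5195 0.0345 0.205 ] [-0.93808931 -0.34639348] -0.045992163642167336 0.04051189936491569 mid [0.52203894 0.0354271 ]
r1 [0.254 0.22  0.002 0.386 0.33  0.163]
  high 18 [0.301 0.235 0.14  0.368 0.29  0.163]
r2 [0.408 0.355 0.057 0.556 0.453 0.158]
  high 17 [0.427 0.378 0.138 0.511 0.413 0.158]
arm/cam 277 [0.476 0.11  0.062 0.559 0.227 0.085 0.523 0.169 0.069]
pot [ 0.462 -0.024  0.091  0.614  0.095  0.211]
```

```bash
cat >> h.py <<'E'
def rel(x,y,z,ang):
    o=get_obs(); M=R.from_quat(o['tool_rot']).as_matrix(); T=np.array([x,y,z])-np.array(o['position'])
    c,s=np.cos(np.radians(ang)),np.sin(np.radians(ang))
    G=np.array([[c,s,0],[s,-c,0],[0,0,-1.]])
    print('delta',np.round(M.T@T/.025,3),'turn',np.round(np.degrees(R.from_matrix(M.T@G).as_rotvec()),2))
E
python3 - <<'E'
from h import *
rel(.38,-.2,.27,-80)
rel(.4815,.2,.27,-90)
E
```

```text
delta [-11.351 -10.429  -1.897] turn [-0.   -0.   14.86]
delta [-24.163 -20.838  -1.898] turn [-0.   -0.   24.86]
```

Emit:
carry_out(deltas=[[-1,-1,-0.8,-1,2,0,2],[-1,-2.4,-2,-1.9,0,0,4],[-1,-3.9,-3.3,-1.9,0,0,6],[-1,-5.4,-4.6,-1.9,0,0,8],[-1,-6.9,-5.9,-1.9,0,0,10],[-1,-8.4,-7.3,-1.9,0,0,12],[-1,-9.9,-8.7,-1.9,0,0,14],[-1,-11.35,-10.4,-1.9,0,0,15]])

```text
time: 1.85
position: [0.3757, -0.206, 0.2703]
tool_rot: [0.765, -0.645, 0.0, -0.0]
ft_force: [2.0, -0.3, 1.2]
grip_width: 0.0872
```

Run:
```python
from h import *
state()
rel(.4815,.2,.25,-90)
```

```text
{'time': 1.85, 'q': [-0.7636, 0.193, 1.8356, 0.0001, 1.1126, 0.6372], 'joint_velocities': [1.1127, -0.0899, 0.1067, 0.0068, -0.0549, 1.2653], 'joint_torque': [-4.9544, -27.8207, -15.6618, -0.0636, 0.2586, -0.8401], 'position': [0.3757, -0.206, 0.2703], 'tool_rot': [0.7646, -0.6445, 0.0002, -0.0], 'ft_force': [2.0271, -0.2792, 1.2279], 'moment': [-0.0274, -0.0598, -0.0244], 'grip_width': 0.0872}
delta [-15.289  -6.917   0.812] turn [-0.02 -0.01  9.74]
```

Emit:
carry_out(deltas=[[-1,-1.9,-0.9,0,0,0,2],[-1,-3.8,-1.75,0,0,0,4],[-1,-5.7,-2.6,0,0,0,6],[-1,-7.6,-3.45,0,0,0,8],[-1,-9.5,-4.3,0,0,0,9.7],[-1,-11.4,-5.2,0,0,0,9.7],[-1,-13.3,-6.0,0,0,0,9.7],[-1,-15.1,-6.8,0,0,0,9.7]])

```text
time: 2.65
position: [0.4756, 0.1816, 0.2703]
tool_rot: [0.708, -0.706, 0.0, -0.0]
ft_force: [1.5, 0.0, 0.1]
grip_width: 0.0869
```

Emit:
carry_out(deltas=[[-1,0,0,0,0,0,0],[-1,0,0,0,0,0,0]])

```text
time: 2.85
position: [0.475, 0.1803, 0.2699]
tool_rot: [0.709, -0.705, 0.0, 0.0]
ft_force: [0.1, -0.1, -0.5]
grip_width: 0.0872
```

Run:
```python
from h import *
state()
for n in('scene','top'):
    p,d=snap(n,n+'1'); W=cloud(n,d); x,y,z=W[...,0],W[...,1],W[...,2]
    q=W[(abs(x-.48)<.05)&(abs(y-.2)<.035)&(z>.095)&(z<.13)]; print(len(q),np.round(q.mean(0),4) if len(q) else'')
rel(.4815,.2,.088,-90)
```

```text
{'time': 2.85, 'q': [0.1429, 0.3118, 1.6617, -0.0006, 1.1685, 1.708], 'joint_velocities': [-0.0513, -0.0142, 0.0258, -0.0058, 0.0025, -0.0006], 'joint_torque': [1.0882, -33.5208, -18.1288, 0.1261, -0.1419, 0.016], 'position': [0.475, 0.1803, 0.2699], 'tool_rot': [0.7092, -0.705, 0.0001, 0.0004], 'ft_force': [0.0679, -0.062, -0.494], 'moment': [0.0388, 0.0345, 0.0184], 'grip_width': 0.0872}
58 [0.4858 0.1976 0.1138]
0 
delta [-0.865 -0.274  7.275] turn [ 0.05 -0.04  0.13]
```

Emit:
carry_out(deltas=[[-1,-0.87,-0.27,1,0,0,0],[-1,-0.87,-0.27,2.5,0,0,0],[-1,-0.87,-0.27,4,0,0,0],[-1,-0.87,-0.27,5.3,0,0,0],[-1,-0.87,-0.27,6.4,0,0,0],[-1,-0.87,-0.27,7.1,0,0,0],[-1,-0.87,-0.27,7.25,0,0,0],[-1,-0.87,-0.27,7.25,0,0,0]])

```text
time: 3.75
position: [0.4821, 0.1997, 0.0887]
tool_rot: [0.707, -0.707, -0.0, 0.0]
ft_force: [-0.5, 0.7, 0.3]
grip_width: 0.087
```

Run:
```python
from h import *
state()
p,d=snap('scene','scene2')
cv2.imwrite('pics/s2c.png',cv2.resize(cv2.cvtColor(p,cv2.COLOR_RGB2BGR)[110:250,290:450],None,fx=4,fy=4))
```

```text
{'time': 3.75, 'q': [0.1784, 0.5971, 1.8052, -0.0001, 0.7405, 1.749], 'joint_velocities': [0.0118, -0.027, -0.0204, 0.0019, 0.0044, 0.0009], 'joint_torque': [-0.0629, -38.4993, -9.7447, 0.0129, -0.0924, -0.0014], 'position': [0.4821, 0.1997, 0.0887], 'tool_rot': [0.7072, -0.707, -0.0003, 0.0005], 'ft_force': [-0.4886, 0.7055, 0.2616], 'moment': [0.1203, 0.0031, 0.0135], 'grip_width': 0.087}
```

View pics/s2c.png

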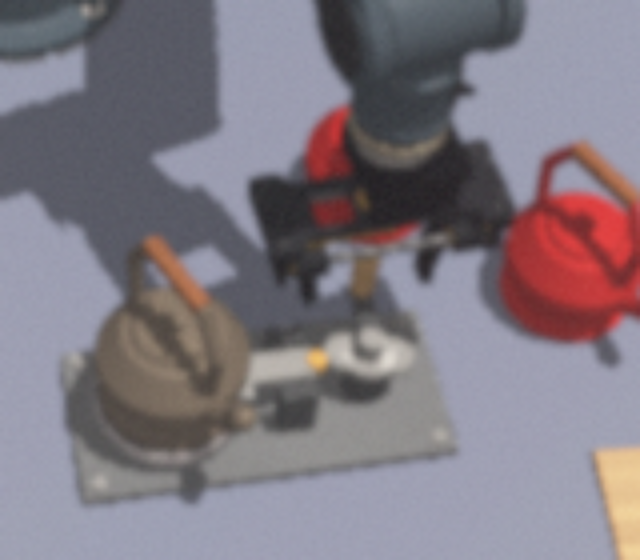

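The knob stands midway between the open fingers (crop ~(365,265)). Closing.

Emit:
carry_out(deltas=[[1,0,0,0,0,0,0],[1,0,0,0,0,0,0],[1,0,0,0,0,0,0],[1,0,0,0,0,0,0],[1,0,0,0,0,0,0],[1,0,0,0,0,0,0]], force=20)

```text
time: 4.4
position: [0.4821, 0.2012, 0.0889]
tool_rot: [0.708, -0.706, 0.0, -0.0]
ft_force: [0.0, -0.4, -0.0]
grip_width: 0.0467
```

Run:
```python
from h import *
o=state()
M=R.from_quat(o['tool_rot']).as_matrix(); p=o['position']
c=np.array([.532,.194]); 
for k in np.arange(0,1.45,.1):
    v=p[:2]-c; v=v/np.linalg.norm(v)*.05; a=np.arctan2(v[1],v[0])
    s=np.array([.05*(np.cos(a-k)-np.cos(a)),.05*(np.sin(a-k)-np.sin(a)),0]); print(round(k,2),np.round(M.T@s/.025,2))
```

```text
{'time': 4.4, 'q': [0.1813, 0.5969, 1.8046, -0.0, 0.74, 1.7492], 'joint_velocities': [-0.0012, 0.0007, 0.0009, -0.0002, 0.0001, -0.0003], 'joint_torque': [-0.0032, -39.5244, -10.1016, 0.0149, -0.0825, 0.0], 'position': [0.4821, 0.2012, 0.0889], 'tool_rot': [0.7081, -0.7061, 0.0, -0.0], 'ft_force': [0.0073, -0.3583, -0.0229], 'moment': [0.0299, -0.0129, -0.0001], 'grip_width': 0.0467}
0.0 [0. 0. 0.]
0.1 [-0.2  -0.04  0.  ]
0.2 [-0.39 -0.1   0.  ]
0.3 [-0.57 -0.17  0.  ]
0.4 [-0.75 -0.27  0.  ]
0.5 [-0.91 -0.38  0.  ]
0.6 [-1.07 -0.51  0.  ]
0.7 [-1.21 -0.65  0.  ]
0.8 [-1.33 -0.81  0.  ]
0.9 [-1.44 -0.98  0.  ]
1.0 [-1.53 -1.16  0.  ]
1.1 [-1.6  -1.34  0.  ]
1.2 [-1.66 -1.53  0.  ]
1.3 [-1.69 -1.73  0.  ]
1.4 [-1.71 -1.93  0.  ]
```

Still closing (47 mm); continue.

Emit:
carry_out(deltas=[[1,0,0,0,0,0,0],[1,0,0,0,0,0,0],[1,0,0,0,0,0,0],[1,0,0,0,0,0,0],[1,0,0,0,0,0,0],[1,0,0,0,0,0,0]], force=20)

```text
time: 5.0
position: [0.482, 0.201, 0.0888]
tool_rot: [0.708, -0.706, -0.0, 0.0]
ft_force: [0.3, -1.3, 0.4]
grip_width: 0.0204
```

Emit:
carry_out(deltas=[[1,-0.1,-0.02,0,0,0,0],[1,-0.2,-0.04,0,0,0,0],[1,-0.3,-0.07,0,0,0,0],[1,-0.39,-0.1,0,0,0,0],[1,-0.48,-0.13,0,0,0,0],[1,-0.57,-0.17,0,0,0,0],[1,-0.66,-0.22,0,0,0,0],[1,-0.75,-0.27,0,0,0,0]])

```text
time: 5.8
position: [0.4892, 0.22, 0.0888]
tool_rot: [0.708, -0.706, 0.0, -0.0]
ft_force: [1.7, -5.0, -1.7]
grip_width: 0.0204
```

Run:
```python
from h import *
o=state()
M=R.from_quat(o['tool_rot']).as_matrix(); p=o['position']
c=np.array([.532,.194]);print(np.hypot(*(p[:2]-c)))
a=np.arctan2(.0072,-.05)
for k in np.arange(.4,1.45,.1):
    print(round(k,2),np.round(M.T@(np.array([*(c+.05*np.array([np.cos(a-k),np.sin(a-k)])),p[2]])-p)/.025,2))
```

```text
{'time': 5.8, 'q': [0.2144, 0.6095, 1.7697, -0.0004, 0.7618, 1.7826], 'joint_velocities': [0.036, 0.0198, -0.0525, -0.0011, 0.0327, 0.0376], 'joint_torque': [2.666, -41.3446, -10.2911, 1.0842, 0.1221, -0.0153], 'position': [0.4892, 0.22, 0.0888], 'tool_rot': [0.7081, -0.7061, 0.0003, -0.0002], 'ft_force': [1.6716, -5.0384, -1.6765], 'moment': [-0.7654, -0.2682, 0.0267], 'grip_width': 0.0204}
0.050075675825964734
0.4 [0.01 0.   0.  ]
0.5 [-0.16 -0.11  0.  ]
0.6 [-0.31 -0.24  0.  ]
0.7 [-0.45 -0.38  0.  ]
0.8 [-0.58 -0.54  0.  ]
0.9 [-0.68 -0.71  0.  ]
1.0 [-0.78 -0.88  0.  ]
1.1 [-0.85 -1.07  0.  ]
1.2 [-0.9  -1.26  0.  ]
1.3 [-0.94 -1.46  0.  ]
1.4 [-0.95 -1.66  0.  ]
```

Forces are small and tangential, so the radius holds. Carrying on.

Emit:
carry_out(deltas=[[1,-0.08,-0.05,0,0,0,0],[1,-0.16,-0.11,0,0,0,0],[1,-0.24,-0.17,0,0,0,0],[1,-0.31,-0.24,0,0,0,0],[1,-0.38,-0.31,0,0,0,0],[1,-0.45,-0.38,0,0,0,0],[1,-0.52,-0.46,0,0,0,0],[1,-0.58,-0.54,0,0,0,0]])

```text
time: 6.6
position: [0.5017, 0.2334, 0.0887]
tool_rot: [0.708, -0.706, 0.0, 0.001]
ft_force: [0.1, -7.8, -0.1]
grip_width: 0.0208
```

```bash
cat > c.py <<'E'
from h import *
o=state()
M=R.from_quat(o['tool_rot']).as_matrix(); p=o['position']
c=np.array([.532,.194]);print(np.hypot(*(p[:2]-c)))
a=np.arctan2(.0072,-.05); print(a-np.arctan2(*(p[:2]-c)[::-1]))
for k in np.arange(.7,1.45,.1):
    print(round(k,2),np.round(M.T@(np.array([*(c+.05*np.array([np.cos(a-k),np.sin(a-k)])),p[2]])-p)/.025,2))
E
python3 c.py
```

```text
{'time': 6.6, 'q': [0.2345, 0.6261, 1.7244, -0.0026, 0.7935, 1.8034], 'joint_velocities': [0.018, 0.0209, -0.0617, -0.0009, 0.0411, 0.0197], 'joint_torque': [4.196, -41.683, -11.9486, 1.7357, -0.589, 0.0053], 'position': [0.5017, 0.2334, 0.0887], 'tool_rot': [0.7084, -0.7058, 0.0002, 0.0015], 'ft_force': [0.1164, -7.8386, -0.0984], 'moment': [-1.3965, -0.0569, 0.0227], 'grip_width': 0.0208}
0.04972360758177424
0.771250631102737
0.7 [0.08 0.12 0.  ]
0.8 [-0.04 -0.04 -0.  ]
0.9 [-0.15 -0.21 -0.  ]
1.0 [-0.24 -0.39 -0.  ]
1.1 [-0.32 -0.57 -0.  ]
1.2 [-0.37 -0.76 -0.  ]
1.3 [-0.4  -0.96 -0.  ]
1.4 [-0.42 -1.16 -0.  ]
```

Emit:
carry_out(deltas=[[1,-0.07,-0.12,0,0,0,0],[1,-0.13,-0.21,0,0,0,0],[1,-0.18,-0.3,0,0,0,0],[1,-0.22,-0.39,0,0,0,0],[1,-0.25,-0.48,0,0,0,0],[1,-0.28,-0.57,0,0,0,0],[1,-0.3,-0.67,0,0,0,0],[1,-0.32,-0.76,0,0,0,0]])

```text
time: 7.4
position: [0.5186, 0.2415, 0.0886]
tool_rot: [0.708, -0.706, -0.001, 0.003]
ft_force: [-2.8, -6.5, 3.9]
grip_width: 0.0205
```

```bash
python3 c.py
```

```text
{'time': 7.4, 'q': [0.241, 0.645, 1.6733, -0.0012, 0.8298, 1.8094], 'joint_velocities': [0.0012, 0.0212, -0.0557, 0.0008, 0.0364, -0.0007], 'joint_torque': [2.74, -41.9472, -13.8772, 1.2852, -1.4417, 0.0132], 'position': [0.5186, 0.2415, 0.0886], 'tool_rot': [0.7082, -0.706, -0.0013, 0.003], 'ft_force': [-2.7875, -6.4678, 3.9231], 'moment': [-1.1269, 0.4898, 0.0202], 'grip_width': 0.0205}
0.04932392560886168
1.1519521612998112
0.7 [0.4  0.79 0.01]
0.8 [0.28 0.64 0.  ]
0.9 [0.17 0.47 0.  ]
1.0 [0.08 0.29 0.  ]
1.1 [0.   0.11 0.  ]
1.2 [-0.05 -0.09 -0.  ]
1.3 [-0.08 -0.28 -0.  ]
1.4 [-0.1  -0.48 -0.  ]
```

Emit:
carry_out(deltas=[[1,-0.02,-0.15,0,0,0,0],[1,-0.03,-0.25,0,0,0,0],[1,-0.03,-0.35,0,0,0,0],[1,-0.03,-0.45,0,0,0,0],[1,-0.02,-0.5,0,0,0,0],[1,-0.02,-0.5,0,0,0,0]])

```text
time: 8.0
position: [0.5305, 0.2431, 0.0887]
tool_rot: [0.708, -0.706, -0.002, 0.003]
ft_force: [-3.4, -3.8, 3.9]
grip_width: 0.0202
```

```bash
python3 c.py
python3 - <<'E'
from h import *
for n in('scene','top'):
    p,d=snap(n,n+'3')
    q=cv2.cvtColor(p,cv2.COLOR_RGB2BGR)
    c=q[150:250,290:430] if n=='scene' else q[170:250,215:345]
    cv2.imwrite(f'pics/{n}3c.png',cv2.resize(c,None,fx=5.5,fy=5.5,interpolation=cv2.INTER_CUBIC))
E
```

```text
{'time': 8.0, 'q': [0.2377, 0.6561, 1.6435, 0.0013, 0.8487, 1.8051], 'joint_velocities': [0.0005, -0.0006, 0.0018, -0.0007, -0.005, -0.0009], 'joint_torque': [0.883, -42.5798, -14.2968, 0.5905, -1.4008, 0.0037], 'position': [0.5305, 0.2431, 0.0887], 'tool_rot': [0.708, -0.7062, -0.0022, 0.0026], 'ft_force': [-3.3807, -3.8351, 3.8981], 'moment': [-0.5635, 0.6531, 0.0332], 'grip_width': 0.0202}
0.04907740715692482
1.3975894722436524
0.7 [0.47 1.27 0.01]
0.8 [0.34 1.12 0.01]
0.9 [0.23 0.95 0.01]
1.0 [0.14 0.77 0.01]
1.1 [0.07 0.58 0.  ]
1.2 [0.01 0.39 0.  ]
1.3 [-0.02  0.2   0.  ]
1.4 [-0.04 -0.   -0.  ]
```

View pics/scene3c.png

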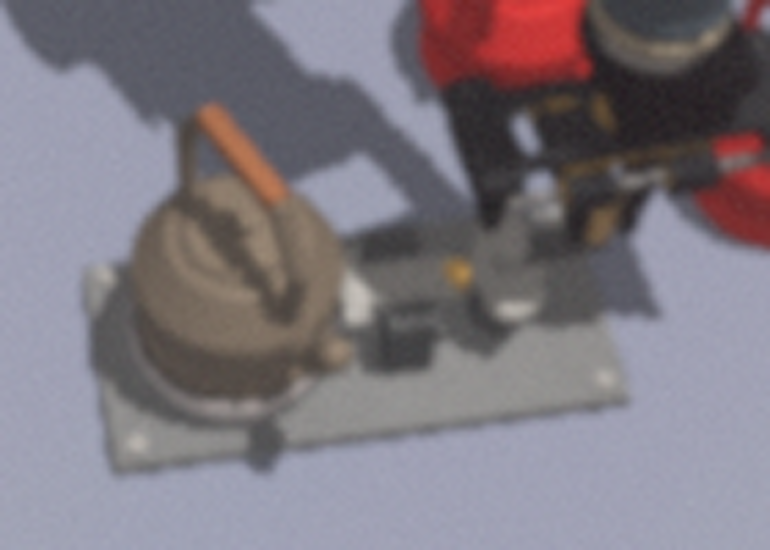

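The yellow follower mark moved from crop (437,275) to (460,272), about 12 mm back, and the turn was 1.4 rad. Release and rise.

Emit:
carry_out(deltas=[[-1,0,0,0,0,0,0],[-1,0,0,0,0,0,0],[-1,0,0,0,0,0,0],[-1,0,0,0,0,0,0],[-1,0,0,-0.5,0,0,0],[-1,0,0,-2,0,0,0],[-1,0,0,-4,0,0,0],[-1,0,0,-6,0,0,0]])

```text
time: 8.9
position: [0.5333, 0.243, 0.2408]
tool_rot: [0.708, -0.706, -0.0, 0.0]
ft_force: [1.0, 0.5, 0.1]
grip_width: 0.0766
```

Emit:
carry_out(deltas=[[-1,0.8,-0.0,-1.8,0,0,0],[-1,2,0,-2,0,0,0],[-1,3.5,0,-2,0,0,0],[-1,5,0.1,-2,0,0,-6],[-1,6.5,0.2,-2,0,0,-14],[-1,8,0.3,-2,0,0,-20],[-1,8,0.3,-2,0,0,-20],[-1,8,0.3,-2,0,0,-20]])

```text
time: 9.7
position: [0.5268, 0.0425, 0.2896]
tool_rot: [0.819, -0.574, 0.0, -0.001]
ft_force: [-0.3, 0.0, 0.0]
grip_width: 0.0872
```

Run:
```python
from h import *
state()
for n in('scene','top'):
    p,d=snap(n,n+'4');W=cloud(n,d)
    x,y,z=W[...,0],W[...,1],W[...,2]
    h=W[(abs(x-.53)<.08)&(abs(y-.03)<.05)&(z>.192)&(z<.215)]
    print(n,len(h),np.round(h.mean(0),4))
    hs=cv2.cvtColor(p,cv2.COLOR_RGB2HSV); m=(hs[...,0]>17)&(hs[...,0]<30)&(hs[...,1]>120)&(abs(x-.53)<.05)&(abs(y-.15)<.05)
    d0=np.load(f'pics/{n}0.npy');print('dot',m.sum(),np.round(np.nanmean(W[m],0),4), [np.argwhere(m).mean(0)])
    p0=cv2.imread(f'pics/{n}0.png'); hs0=cv2.cvtColor(p0,cv2.COLOR_BGR2HSV); W0=cloud(n,d0); m=(hs0[...,0]>17)&(hs0[...,0]<30)&(hs0[...,1]>120)&(abs(W0[...,0]-.53)<.05)&(abs(W0[...,1]-.15)<.05); print('dot0',m.sum(),np.round(np.nanmean(W0[m],0),4))
    q=W[(abs(x-.53)<.04)&(abs(y-.24)<.04)&(z>.1)&(z<.13)]; print('knob',len(q),np.round(q.mean(0),4) if len(q) else '')
rel(.523,.034,.27,-69.5)
```

```text
{'time': 9.7, 'q': [-0.1316, 0.3193, 1.589, 0.0008, 1.2322, 1.0903], 'joint_velocities': [0.0365, 0.0058, -0.0009, 0.0031, -0.0004, 0.0], 'joint_torque': [-0.9212, -34.8389, -18.5078, -0.0199, -0.0647, -0.0349], 'position': [0.5268, 0.0425, 0.2896], 'tool_rot': [0.819, -0.5738, 0.0003, -0.0006], 'ft_force': [-0.3042, 0.0162, 0.0298], 'moment': [0.0277, 0.0241, -0.0859], 'grip_width': 0.0872}
scene 135 [0.5289 0.0341 0.2032]
dot 9 [0.5308 0.165  0.0595] [array([199.11111111, 373.22222222])]
dot0 7 [0.5309 0.1519 0.0612]
knob 52 [0.5345 0.2416 0.1165]
top 30 [0.5119 0.0336 0.2064]
dot 0 [nan nan nan] [array([nan, nan])]
dot0 18 [0.5263 0.1524 0.0592]
knob 46 [0.5278 0.2434 0.1205]
delta [0.316 0.277 0.772] turn [-0.05  0.02 -0.36]<stdin>:9: RuntimeWarning: Mean of empty slice
<stdin>:9: RuntimeWarning: Mean of empty slice.
  ret = um.true_divide(
```

View pics/scene4.png

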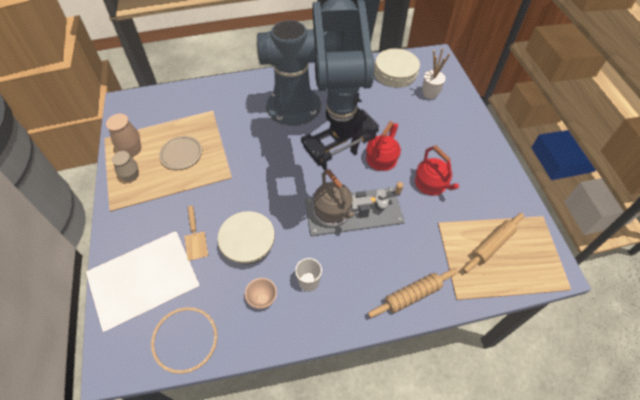

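Emit:
carry_out(deltas=[[-1,0.32,0.28,1,0,0,-0.4],[-1,0.32,0.28,2,0,0,-0.4],[-1,0.32,0.28,3,0,0,-0.4],[-1,0.32,0.28,3.8,0,0,-0.4],[-1,0.32,0.28,4.2,0,0,-0.4],[-1,0.32,0.28,4.32,0,0,-0.4],[-1,0.32,0.28,4.32,0,0,-0.4]])

```text
time: 10.5
position: [0.5233, 0.0337, 0.181]
tool_rot: [0.822, -0.569, 0.0, -0.0]
ft_force: [0.0, 0.5, 0.3]
grip_width: 0.0867
```

Run:
```python
from h import *
state()
rel(.523,.034,.181,-69.5)
p,d=snap('scene','scene5')
cv2.imwrite('pics/s5c.png',cv2.resize(cv2.cvtColor(p,cv2.COLOR_RGB2BGR)[110:250,270:430],None,fx=4,fy=4))
```

```text
{'time': 10.5, 'q': [-0.1491, 0.4501, 1.728, 0.0001, 0.9632, 1.062], 'joint_velocities': [-0.0064, -0.0177, -0.013, -0.0011, 0.0032, -0.0012], 'joint_torque': [0.0426, -36.4214, -14.0404, 0.059, -0.0646, 0.0017], 'position': [0.5233, 0.0337, 0.181], 'tool_rot': [0.8222, -0.5692, 0.0001, -0.0001], 'ft_force': [0.0209, 0.4836, 0.3342], 'moment': [0.002, 0.0322, -0.0265], 'grip_width': 0.0867}
delta [-0.015  0.006 -0.001] turn [-0.02 -0.    0.11]
```

View pics/s5c.png

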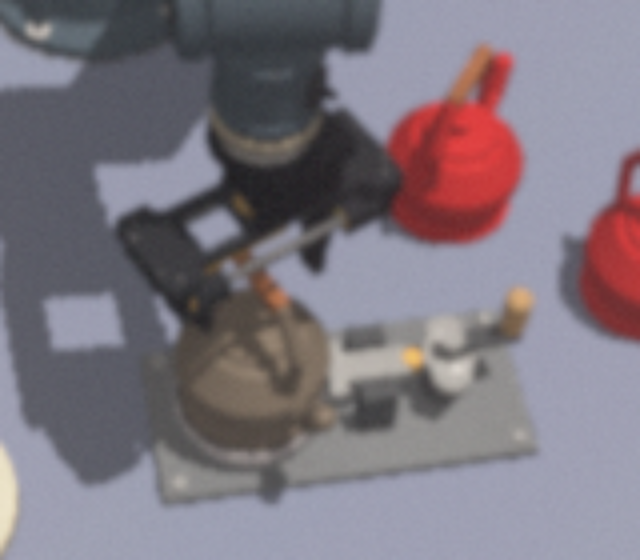

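The bar (crop ~(265,280)) is between the fingers, and the jaw is clear of the foot. Close.

Emit:
carry_out(deltas=[[1,0,0,0,0,0,0],[1,0,0,0,0,0,0],[1,0,0,0,0,0,0],[1,0,0,0,0,0,0],[1,0,0,0,0,0,0],[1,0,0,0,0,0,0],[1,0,0,0,0,0,0],[1,0,0,0,0,0,0]], force=40)

```text
time: 11.35
position: [0.5229, 0.0331, 0.1808]
tool_rot: [0.822, -0.57, -0.0, 0.0]
ft_force: [-0.2, -0.1, -0.5]
grip_width: 0.0307
```

Emit:
carry_out(deltas=[[1,0,0,0,0,0,0],[1,0,0,0,0,0,0],[1,0,0,0,0,0,0],[1,0,0,0,0,0,0],[1,0,0,0,0,0,0],[1,0,0,0,0,0,0]])

```text
time: 11.95
position: [0.5227, 0.0333, 0.1808]
tool_rot: [0.822, -0.57, -0.0, -0.0]
ft_force: [-0.8, 2.2, 0.6]
grip_width: 0.0133
```

```bash
python3 -c "
from h import *
state()"
```

```text
{'time': 11.95, 'q': [-0.1501, 0.45, 1.7291, 0.0004, 0.9632, 1.0617], 'joint_velocities': [-0.0007, -0.002, -0.0013, -0.0001, -0.0012, 0.0004], 'joint_torque': [-1.0826, -36.9027, -14.8667, -0.3977, -0.3716, -0.0015], 'position': [0.5227, 0.0333, 0.1808], 'tool_rot': [0.8219, -0.5696, -0.0004, -0.0], 'ft_force': [-0.8128, 2.2335, 0.5694], 'moment': [0.3457, 0.1377, 0.0114], 'grip_width': 0.0133}
```

Gripped. Lift slowly by 30 mm first.

Emit:
carry_out(deltas=[[1,0,0,-0.05,0,0,0],[1,0,0,-0.15,0,0,0],[1,0,0,-0.3,0,0,0],[1,0,0,-0.5,0,0,0],[1,0,0,-0.8,0,0,0],[1,0,0,-1.2,0,0,0],[1,0,0,-1.2,0,0,0],[1,0,0,-1.2,0,0,0]])

```text
time: 12.75
position: [0.5232, 0.033, 0.2114]
tool_rot: [0.822, -0.57, 0.001, -0.0]
ft_force: [-0.6, -0.1, -5.5]
grip_width: 0.0139
```

Run:
```python
from h import *
state()
p,d=snap('scene','scene6')
cv2.imwrite('pics/s6c.png',cv2.resize(cv2.cvtColor(p,cv2.COLOR_RGB2BGR)[110:250,270:430],None,fx=4,fy=4))
```

```text
{'time': 12.75, 'q': [-0.1503, 0.4067, 1.6972, -0.0, 1.0364, 1.0618], 'joint_velocities': [0.002, 0.0134, 0.0154, -0.0016, 0.0055, 0.0003], 'joint_torque': [0.0462, -39.5783, -17.637, 0.1235, -0.1847, 0.0012], 'position': [0.5232, 0.033, 0.2114], 'tool_rot': [0.8219, -0.5696, 0.0006, -0.0003], 'ft_force': [-0.5678, -0.1003, -5.4771], 'moment': [0.003, 0.0712, 0.0338], 'grip_width': 0.0139}
```

View pics/s6c.png

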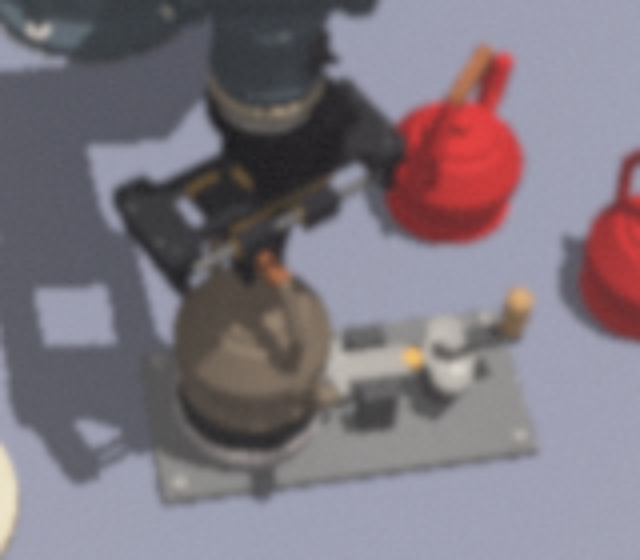

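Run:
```python
from h import *
rel(.576,-.245,.26,-69.5)
```

```text
delta [11.163  1.913 -1.961] turn [-0.   -0.    0.06]
```

Emit:
carry_out(deltas=[[1,0.2,0,-0.6,0,0,0],[1,0.9,0.1,-1.3,0,0,0],[1,1.8,0.2,-1.95,0,0,0],[1,2.9,0.45,-1.95,0,0,0],[1,4,0.7,-1.95,0,0,0],[1,5.2,0.9,-1.95,0,0,0],[1,6.4,1.1,-1.95,0,0,0],[1,7.5,1.3,-1.95,0,0,0]])

```text
time: 13.6
position: [0.5581, -0.1552, 0.2589]
tool_rot: [0.822, -0.57, -0.001, 0.0]
ft_force: [-0.6, 0.1, -6.2]
grip_width: 0.0133
```

Emit:
carry_out(deltas=[[1,0.9,0.15,0,0,0,0],[1,1.8,0.3,0,0,0,0],[1,2.5,0.45,0,0,0,0],[1,3.0,0.53,0,0,0,0],[1,3.3,0.58,0,0,0,0],[1,3.5,0.6,0,0,0,0],[1,3.5,0.6,0,0,0,0],[1,3.5,0.6,0,0,0,0]])

```text
time: 14.4
position: [0.5748, -0.2402, 0.2595]
tool_rot: [0.822, -0.569, -0.0, -0.0]
ft_force: [0.1, -0.1, -5.2]
grip_width: 0.0135
```

Run:
```python
from h import *
state()
rel(.576,-.245,.21,-69.5)
for n in('scene','top'):
    p,d=snap(n,n+'7')
cv2.imwrite('pics/s7c.png',cv2.resize(cv2.cvtColor(camera('scene')[0],cv2.COLOR_RGB2BGR)[130:310,150:350],None,fx=3.3,fy=3.3))
```

```text
{'time': 14.4, 'q': [-0.5752, 0.4875, 1.395, 0.0006, 1.26, 0.6361], 'joint_velocities': [0.0074, -0.0033, 0.0034, -0.0033, -0.0018, -0.0019], 'joint_torque': [-0.3333, -46.6578, -20.9124, 0.0847, -0.0348, -0.0001], 'position': [0.5748, -0.2402, 0.2595], 'tool_rot': [0.8221, -0.5693, -0.0005, -0.0003], 'ft_force': [0.0597, -0.0856, -5.2274], 'moment': [0.002, -0.0195, -0.0195], 'grip_width': 0.0135}
delta [0.2   0.024 1.98 ] turn [0.01 0.06 0.09]
```

View pics/s7c.png

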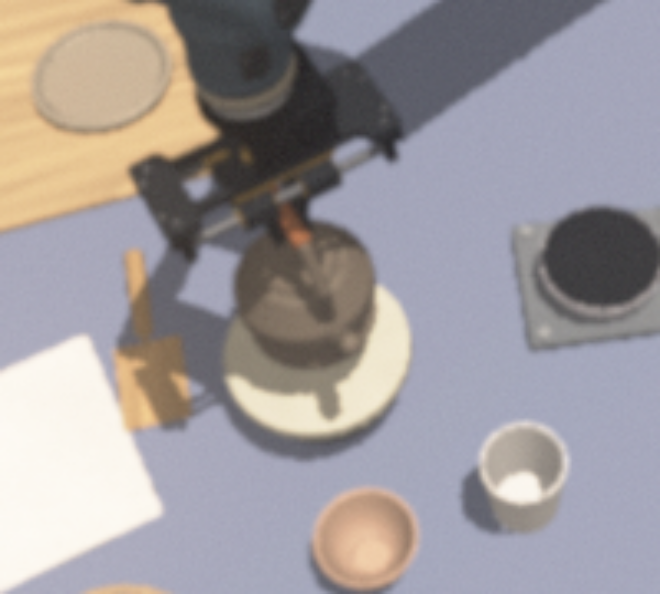

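Emit:
carry_out(deltas=[[1,0.1,0.02,0.4,0,0,0],[1,0.2,0.02,0.9,0,0,0],[1,0.2,0.02,1.4,0,0,0],[1,0.2,0.02,1.75,0,0,0],[1,0.2,0.02,1.9,0,0,0],[1,0.2,0.02,1.96,0,0,0],[1,0.2,0.02,1.96,0,0,0]])

```text
time: 15.25
position: [0.5764, -0.246, 0.2105]
tool_rot: [0.822, -0.57, 0.0, -0.0]
ft_force: [0.6, -0.1, -5.5]
grip_width: 0.0136
```

Emit:
carry_out(deltas=[[1,0,0,0.06,0,0,0],[1,0,0,0.12,0,0,0],[1,0,0,0.16,0,0,0],[1,0,0,0.16,0,0,0]])

```text
time: 15.65
position: [0.5762, -0.2459, 0.2065]
tool_rot: [0.822, -0.57, -0.0, 0.0]
ft_force: [-0.1, 0.4, -6.3]
grip_width: 0.0139
```

Emit:
carry_out(deltas=[[1,0,0,0.03,0,0,0],[1,0,0,0.06,0,0,0],[1,0,0,0.06,0,0,0]])

```text
time: 15.95
position: [0.5762, -0.2459, 0.205]
tool_rot: [0.822, -0.57, -0.0, 0.0]
ft_force: [-0.4, 0.6, -5.7]
grip_width: 0.0129
```

Emit:
carry_out(deltas=[[1,0,0,0.03,0,0,0],[1,0,0,0.06,0,0,0],[1,0,0,0.06,0,0,0]])

```text
time: 16.25
position: [0.5762, -0.2459, 0.2034]
tool_rot: [0.822, -0.57, -0.0, 0.0]
ft_force: [0.6, 0.2, -6.0]
grip_width: 0.0134
```

Emit:
carry_out(deltas=[[1,0,0,0.03,0,0,0],[1,0,0,0.05,0,0,0],[1,0,0,0.05,0,0,0]])

```text
time: 16.55
position: [0.5764, -0.2459, 0.2031]
tool_rot: [0.822, -0.57, 0.0, -0.0]
ft_force: [-0.8, 1.6, 0.4]
grip_width: 0.0135
```

Emit:
carry_out(deltas=[[1,0,0,0.01,0,0,0],[1,0,0,0.01,0,0,0]])

```text
time: 16.75
position: [0.5765, -0.2459, 0.2031]
tool_rot: [0.822, -0.57, 0.0, -0.0]
ft_force: [-1.8, 1.8, 3.4]
grip_width: 0.0137
```

Run:
```python
from h import *
state()
for n in('scene','top'): snap(n,n+'8')
d=np.load('pics/scene8.npy');W=cloud('scene',d);x,y,z=W[...,0],W[...,1],W[...,2]
p=cv2.imread('pics/scene8.png');cv2.imwrite('pics/s8c.png',cv2.resize(p[130:310,150:350],None,fx=3.3,fy=3.3))
```

```text
{'time': 16.75, 'q': [-0.5813, 0.5509, 1.4489, 0.0002, 1.141, 0.6306], 'joint_velocities': [-0.0012, 0.0003, 0.0007, 0.0005, -0.0035, 0.0013], 'joint_torque': [-0.6998, -42.4375, -17.7513, -0.0608, -0.9001, -0.0017], 'position': [0.5765, -0.2459, 0.2031], 'tool_rot': [0.8219, -0.5696, 0.0004, -0.0001], 'ft_force': [-1.7885, 1.809, 3.4072], 'moment': [0.342, 0.4269, 0.0211], 'grip_width': 0.0137}
```

View pics/s8c.png

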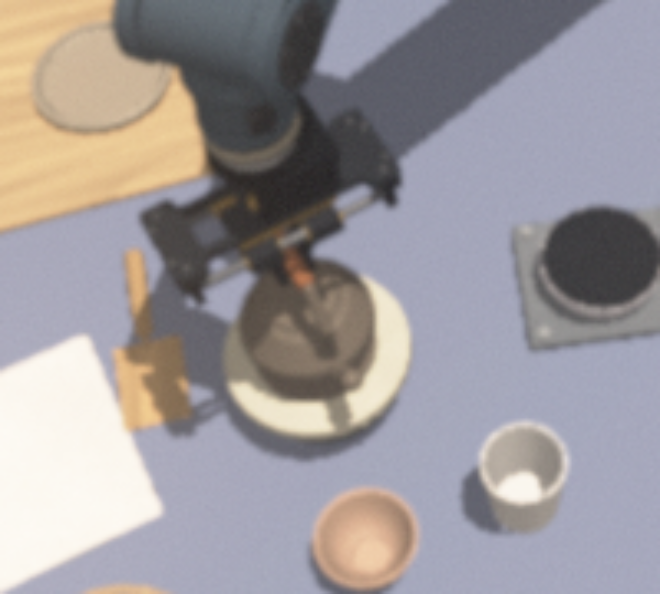

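The teapot stands centred on the disc. The wrist force went from −6 N to +3.4 N, so the disc carries the pot's weight plus about 3.4 N. Release, then rise.

Emit:
carry_out(deltas=[[-1,0,0,0,0,0,0],[-1,0,0,0,0,0,0],[-1,0,0,0,0,0,0],[-1,0,0,0,0,0,0],[-1,0,0,0,0,0,0],[-1,0,0,0,0,0,0],[-1,0,0,0,0,0,0]])

```text
time: 17.55
position: [0.5763, -0.246, 0.202]
tool_rot: [0.822, -0.57, 0.0, 0.0]
ft_force: [0.1, -0.5, 0.9]
grip_width: 0.0616
```

Emit:
carry_out(deltas=[[-1,0,0,-0.3,0,0,0],[-1,0,0,-1,0,0,0],[-1,0,0,-2,0,0,0],[-1,0,0,-3.5,0,0,0],[-1,0,0,-5,0,0,0],[-1,0,0,-5,0,0,0],[-1,0,0,-5,0,0,0]])

```text
time: 18.25
position: [0.5766, -0.2462, 0.3287]
tool_rot: [0.822, -0.57, 0.002, -0.0]
ft_force: [0.1, -0.1, -0.6]
grip_width: 0.0869
```

Run:
```python
from h import *
state()
for n in('scene','top'):
    p,d=snap(n,n+'9');W=cloud(n,d);x,y,z=W[...,0],W[...,1],W[...,2]
    h=W[(abs(x-.576)<.08)&(abs(y+.245)<.05)&(z>.21)&(z<.24)]
    if len(h):
        c=h.mean(0);u,s,v=np.linalg.svd(h[:,:2]-c[:2]);t=(h[:,:2]-c[:2])@v[0];print(n,len(h),np.round(c,4),'mid',c[:2]+v[0]*(t.min()+t.max())/2, h[:,2].max())
p=cv2.imread('pics/scene9.png');cv2.imwrite('pics/s9c.png',cv2.resize(p[120:310,150:440],None,fx=2.7,fy=2.7))
```

```text
{'time': 18.25, 'q': [-0.5814, 0.4334, 1.2936, -0.0, 1.4114, 0.6306], 'joint_velocities': [-0.0009, 0.0361, 0.0553, -0.0018, -0.0017, -0.0004], 'joint_torque': [0.0304, -44.2424, -21.7275, 0.0899, -0.0677, 0.0023], 'position': [0.5766, -0.2462, 0.3287], 'tool_rot': [0.8219, -0.5696, 0.0016, -0.0], 'ft_force': [0.0687, -0.0894, -0.5835], 'moment': [0.0201, -0.0305, -0.0204], 'grip_width': 0.0869}
scene 150 [ 0.5834 -0.2445  0.2254] mid [ 0.58016083 -0.24574338] 0.23211343796730888
```

View pics/s9c.png

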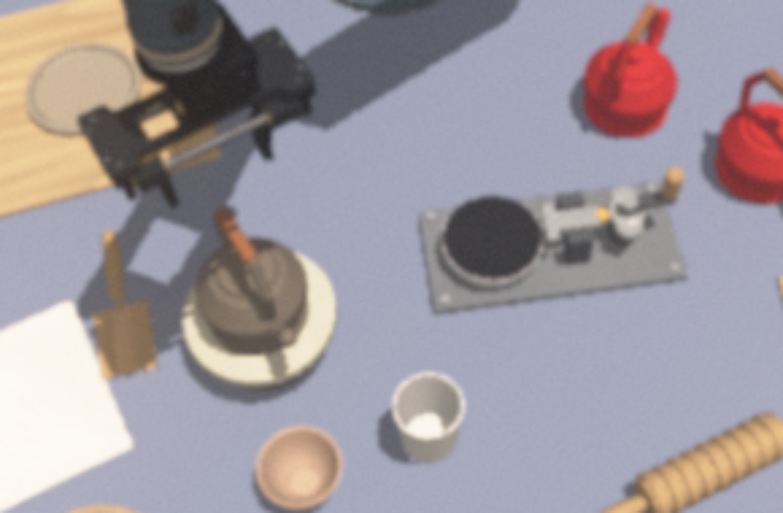

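```bash
python3 -c "
from h import *
print(hand_in()); state()"
```

```text
the job is handed in; nothing more can be done
None
the job is handed in; nothing more can be done
```

The teapot now stands released on the plaster disc with the clamp left open, and I handed the job in at about 18 s of the 61 s allowed. The hand-in gives no verdict, so this rests on my own checks.

- **Clamp:** I turned the crank 1.4 rad clockwise. The follower mark moved 13 mm back in the scene camera, and the jaw looked clear of the foot. The top camera did not see the mark after the turn, so only one camera confirms it.
- **Lift and placing:** I gripped the teapot by its handle bar and lifted it; the wrist carried about 5.5 N. I lowered it in steps of 1–2 mm onto the disc. The wrist force then went from −6 N to +3.4 N, so the disc carried about 9 N, well under the 60 N limit. That contact height matched the disc top I had measured, about 67 mm.
- **End state:** After release, the scene camera put the handle's middle about 4 mm from the disc's axis and the bar's top at the height expected for standing. I judged uprightness from the picture and that height, and did not measure a tilt angle. Again the top camera gave no reading.
- **Surroundings:** In the pictures the cup, bowl and spatula look unmoved. The gripper was open and about 100 mm above the handle, touching nothing.

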